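# Secure the drawbar pin with the spring cotter

## Robot

A 6-joint arm with a two-finger parallel gripper is mounted at the origin on the work surface. World frame = base frame: x ahead of the robot, y to its left, z up, the work surface at z = 0. Lengths are in mm, angles in degrees, forces in N, time in s.
With the tool pointing down it reaches from about 300 to 850 mm from the base axis. Payload 4.2 kg.
Tool frame: the origin (TCP) lies between the finger pads; the fingertips stand ahead of it and the grasp point (between the pads) lies 8 mm behind it (env.tip_reach is the x of the fingertips in the tool frame, in mm); x points along the fingers, y is the direction in which the jaws open and shut, and the axes are right-handed (so a half turn about x gives the same grasp; the last joint's range is limited). The gripper opens to 91 mm and grips with 3 to 60 N. Pads are 32 mm wide; open, the fingers measure 118 mm over their backs; the gripper's body (76 mm by 178 mm) begins 60 mm behind the grasp point.
Start: joints at [72.594, 18.312, 89.639, -0, 72.044, -1.146], TCP at [161.006, 552.017, 194.976] pointing down, gripper open.
Joint ranges: [-177.97, 177.97], [-48.28, 115.42], [12.27, 149.76], [-77.06, 257.06], [2.81, 150.46], [-146.56, 146.56]. Speed limits (degrees/s): [147.25, 147.25, 180, 180, 180, 180].

## Interface

Orientations are given as [roll, pitch, yaw] about the fixed x, y, z axes, in that order (R = Rz(yaw) Ry(pitch) Rx(roll)).
In Python, from workcell import env, cams gives the robot as it stands.
- The arm moves only by the tool arm_command, never from a script. Its argument "deltas" is a list of rows, each a list of 3 entries, a list of its own where there are three numbers: the opening, from 0 (shut) to 1 (fully open), then the shift along the world's x, y, z in mm, then the turn about the world's z in rad. A call has 1 to 20 rows; each row is the pose to reach, as a shift and turn from the pose commanded when the call began; what a row does not reach only later rows make up. A row lasts 1/10 s, in which the tool goes at most 50 mm and 8.59 degrees, less where a joint would pass 70% of its speed; a pose out of reach is approached as far as the arm can. A call with a gripper value outside its range is refused whole. The fingers move at their own pace and stop on an object; "grip_force" is the grip in N (left out, the last holds). Time passes only in rows, so rows that repeat a pose let the fingers close. It gives the time, the measured TCP pose, the force and the opening at its end, in the units of the state.
- env.state(): the state, without advancing time (a new reading comes with each control period).
- cams.grab_frame(name): name is "scene" or "top" or "wrist"; returns a dict with "img" (480x640x3 uint8, red, green, blue), "K" (3x3 intrinsics, pixels), "rvec" (rotation vector, rad) and "tvec" (3), from world to camera coordinates, as OpenCV has them. Camera axes: x right, y down, z forward; pixel columns grow to the right and rows downward; lengths in mm; the calibration is good to about 2 mm. A picture is of the moment at which its call begins. There is no depth.
- env.job_done(): hands the job in, once; it reports no verdict.
Trained networks look in a picture, given as the dict that the camera call returned (one of the last four; its "shot" number tells which), for a name from the list of things; names that differ only in an ending like _2 or _b are one class to them, and where a whole thing is asked for, a point or a joint stands for the part that bears it (a point fixed in the world has none). Each returns a list of dicts, best first, with "conf" (0 to 1); they miss things now and then, are a little off and sometimes report something else, mostly with a low value. They report only what shows in the picture. A call takes as long as a camera call.
- cams.silhouettes(picture, name): "region" (480x640 bool, what is visible of it) and "centre" ([column, row] in pixels, amid what is visible of it).
The state is a dict: "time_s": time; "qpos": joint angles; "qvel": joint speeds; "effort": joint torques, N m; "ee_pos": TCP position; "ee_rot": TCP orientation; "force": force on the tool from outside, world axes, zero at the start; "torque": the same for the moment, N m; "gripper_width": finger opening in mm.
Only numpy, scipy, OpenCV 4.12 (cv2) and the standard library are available. Lean on these libraries where they do the work, as an engineer would, in place of code of your own. Each camera call takes 0.05 s, during which the arm holds its last target.

## Task

On the building-site bench, take the red-headed spring cotter (the one with a springy bow) out of the slotted rack and push its straight leg straight down through the cross hole of the drawbar's coupling pin, bow hugging the outside of the pin, until the bow snaps under the pin and the red head sits down on it; then let go. Leave the yellow and the blue cotters hanging in the rack.

Things in the scene. Friction and masses are not known exactly. Their poses are not given: they have to be found in the camera images.
- red_head (a point): Centre of the spring cotter's red grip head, a block 34 (x) by 22 (y) by 46 mm high (z, up), gripped from above across x or y; a wire eye stands to 35 mm above this point. The 8 mm straight leg runs down along -z, 7 mm to the -x side; its tapered tip is 88 mm below this point. The springy bow is on the +x side, in the x-z plane, its end 23 mm out and 78 mm below. About 0.15 kg.
- red_leg (a point): Point on the axis of the red cotter's leg, 40 mm below and 7 mm to the -x side of red_head (17 mm below the head's underside); same axes. When the cotter is home this point lies at pin_hole, within about 3 mm in height.
- bow (a joint): Opening of the red cotter's spring bow in rad: 0 at rest, about 0.1 while its waist is forced over the widest part of the pin, near 0 again once snapped under. Spring 4.2 N m per rad; the push takes roughly 5 to 15 N downwards over the last 35 mm of the stroke.
- pin_hole (a point): Centre of the vertical cross hole, 13 mm wide, mouth countersunk to about 20 mm, in a dark band on the free end of a fixed level steel pin, 32 mm thick, along this y, 70 mm above the bench. Pin end 28 mm off along +y; green clevis ear, 100 mm high, 64 mm off along -y. z up. The cotter's x lies square to the pin, along this x, either way round, so that the bow goes down outside the pin.
- rack: Fixed wooden rack, 90 (x) by 290 (y) mm, top 75 mm above the bench; origin on the bench under its middle. Its 3 slots are 88 mm apart along y. In each a cotter hangs upright, head resting on the rack top, the head's x along the rack's x; which cotter is in which slot varies. Lifting a cotter by 75 mm frees it.
- yellow_head (a point): Centre of the yellow head of a wrong cotter (same head size and axes, one wide flat blade and no bow), hanging in the rack. To be left alone.
- blue_head (a point): Centre of the blue head of a wrong cotter (same head size, two thick straight prongs and no bow), hanging in the rack. To be left alone.

How it is judged (in metres and radians):
At the end, for the whole second after the job is handed in: The red cotter's leg stands in the cross hole: red_leg within 8 mm sideways of pin_hole and from 10 mm below to 7 mm above it, the leg within 0.4 rad of upright, the cotter's x within 0.5 rad of square to the pin, and the bow closed again (below 0.06 rad) (horizontal distance between red_leg and pin_hole below 0.008 m and z of red_leg in the frame of pin_hole between -0.01 and 0.007 m and angle between the z axis of red_leg and the z axis of pin_hole, either way round below 0.4 rad and angle between the x axis of red_leg and the x axis of pin_hole, either way round below 0.5 rad and value of joint bow below 0.06 rad); the robot touches nothing.
It fails at once if the yellow cotter is moved more than 40 mm (distance of yellow_head from where it was at the start of the episode above 0.04 m).
It fails at once if the blue cotter is moved more than 40 mm (distance of blue_head from where it was at the start of the episode above 0.04 m).
It also fails if it takes over 42 s, if anything falls off the work surface, if the arm or the gripper's body presses on something with over 40 N, if the wrist force passes 120 N, or if a joint passes its speed limit or range.

## Working session

There is one attempt and no reset: what is moved stays moved. The work goes in short steps, Python scripts to look and compute and a tool call to move; the robot and the scene stay as the last step left them, time stands still between calls to the robot, and variables do not carry over. Pictures are saved under pics/ and viewed, and the job is handed in when it is done.

Besides the shell and the picture viewer there is one more tool, called after "Emit:" as name([rows], argument=value, ...), one row to a line, values as JSON. arm_command: Moves the arm, as the interface text tells. Its arguments: {"type":"object","properties":{"deltas":{"type":"array","items":{"type":"array"}},"grip_force":{"type":"number"}},"required":["deltas"]}

```bash
mkdir -p pics; ls; cat > h.py <<'E'
import numpy as np, cv2
from workcell import env, cams
def save(f,n): cv2.imwrite('pics/'+n+'.png', f['img'][:,:,::-1])
def ray(f,uv):
    R,_=cv2.Rodrigues(np.array(f['rvec'],float)); t=np.array(f['tvec'],float).ravel()
    d=R.T@np.linalg.inv(f['K'])@np.array([uv[0],uv[1],1.]); c=-R.T@t
    return c,d/np.linalg.norm(d)
def atz(f,uv,z):
    c,d=ray(f,uv); return c+d*(z-c[2])/d[2]
def tri(obs):
    A=np.zeros((3,3));b=np.zeros(3)
    for f,uv in obs:
        c,d=ray(f,uv);P=np.eye(3)-np.outer(d,d);A+=P;b+=P@c
    return np.linalg.solve(A,b)
def proj(f,p):
    return cv2.projectPoints(np.array(p,float).reshape(-1,3),np.array(f['rvec'],float),np.array(f['tvec'],float),f['K'],None)[0].reshape(-1,2)
E
python3 - <<'E'
from h import *
np.set_printoptions(precision=1,suppress=True)
print(env.state(), env.tip_reach)
F={}
for n in('scene','top'):
    F[n]=f=cams.grab_frame(n); save(f,n+'0')
    for o in('red_head','yellow_head','blue_head','rack','pin_hole'):
        for r in cams.silhouettes(f,o)[:2]: print(n,o,r['conf'],np.array(r['centre']),r['region'].sum())
    print(n,ray(f,(320,240)))
f=cams.grab_frame('wrist'); save(f,'wrist0'); print(env.state()['time_s'])
E
```

```text
pics
{'time_s': 0.0, 'qpos': array([72.6, 18.4, 89.7,  0. , 72. , -1.1]), 'qvel': array([ 0. ,  0. ,  0.1, -0. , -0. , -0.1]), 'effort': array([ -0. , -41.2, -23.2,   0.1,   0. ,  -0. ]), 'ee_pos': array([160.9, 551.5, 194.1]), 'ee_rot': array([ -91.5,   89.9, -107.8]), 'force': array([0.4, 0.2, 0.1]), 'torque': array([ 0., -0., -0.]), 'gripper_width': 90.99193484158502} 11.0
scene red_head 0.95 [470.9 304.6] 946
scene yellow_head 0.87 [407.  283.2] 804
scene blue_head 0.66 [346.  268.6] 800
scene rack 0.9 [421.2 304.6] 10505
scene pin_hole 0.96 [127.8 246.3] 10501
scene (array([1003.2,  275.9,  496.8]), array([-0.7, -0.3, -0.6]))
top red_head 0.84 [160.6 233.1] 517
top yellow_head 0.76 [218.1 229.6] 481
top blue_head 0.58 [279.8 225.4] 309
top rack 0.62 [224.6 240. ] 9380
top rack 0.42 [158.2 231. ] 564
top (array([463.2,  72.1, 788.3]), array([ 0.1, -0. , -1. ]))
0.65
```

View pics/scene0.png

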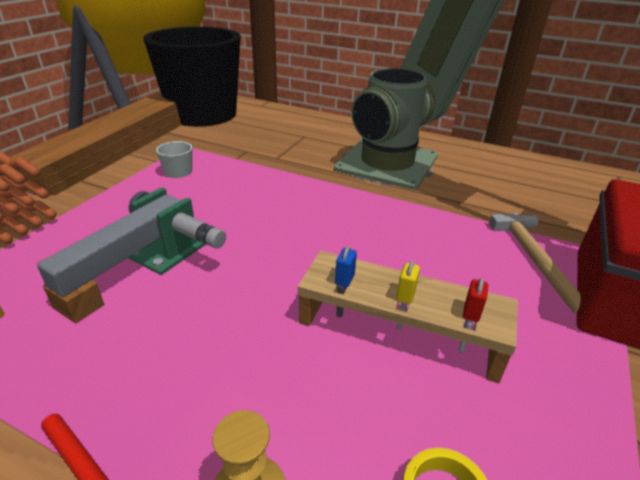

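View pics/top0.png

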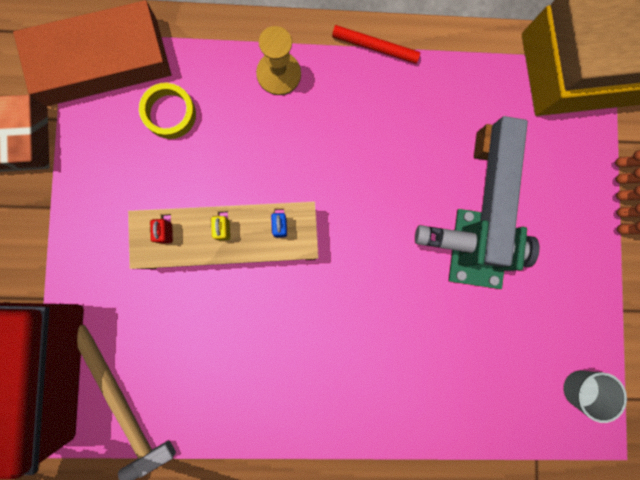

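View pics/wrist0.png

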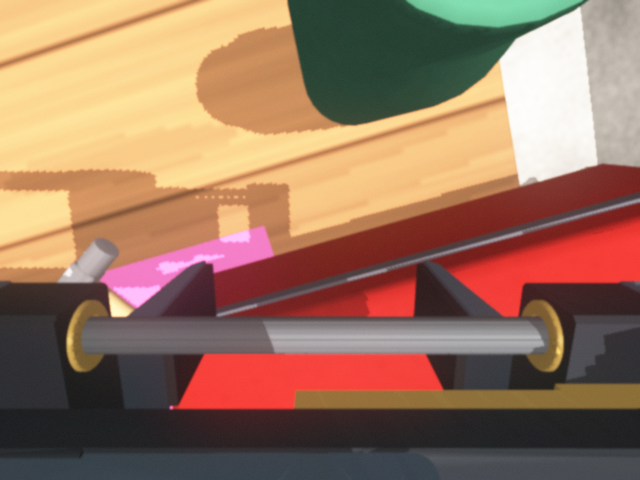

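```bash
python3 - <<'E'
from h import *
np.set_printoptions(precision=1,suppress=True)
F={}
for n in('scene','top'): F[n]=cams.grab_frame(n)
for o in('red_head','yellow_head','blue_head'):
    obs=[(F[n],cams.silhouettes(F[n],o)[0]['centre']) for n in F]
    p=tri(obs); print(o,p,[proj(F[n],p)[0]-obs[i][1] for i,n in enumerate(F)], atz(F['top'],obs[1][1],105))
t=F['top']['img'];s=F['scene']['img']
r=cams.silhouettes(F['top'],'rack')[0]['region'].astype(np.uint8)
r=cv2.morphologyEx(r,cv2.MORPH_CLOSE,np.ones((25,25)))
b=cv2.boxPoints(cv2.minAreaRect(np.argwhere(r)[:,::-1].astype(np.float32)));print('rack',np.array([atz(F['top'],c,75) for c in b]))
def crop(i,x,y,w,h,k,n): cv2.imwrite('pics/'+n+'.png',cv2.resize(i[y:y+h,x:x+w,::-1],None,fx=k,fy=k,interpolation=cv2.INTER_CUBIC))
crop(t,120,190,200,90,4,'c1');crop(t,400,190,160,110,5,'c2');crop(s,390,240,140,130,4,'c3');crop(s,110,170,140,110,5,'c4')
E
```

```text
red_head [525.2 283.3  92.7] [array([ 0.2, -0. ]), array([ 0.2, -0. ])] [524.1 279.9 105. ]
yellow_head [536.2 195.7  99. ] [array([0.1, 0. ]), array([ 0.1, -0. ])] [535.6 194.8 105. ]
blue_head [541.  104.   92.6] [array([-1.2, -0.1]), array([-1. ,  0.3])] [540.1 101.9 105. ]
rack [[557.8 344.5  75. ]
 [582.   53.1  75. ]
 [486.9  45.9  75. ]
 [465.  334.6  75. ]]
```

View pics/c1.png

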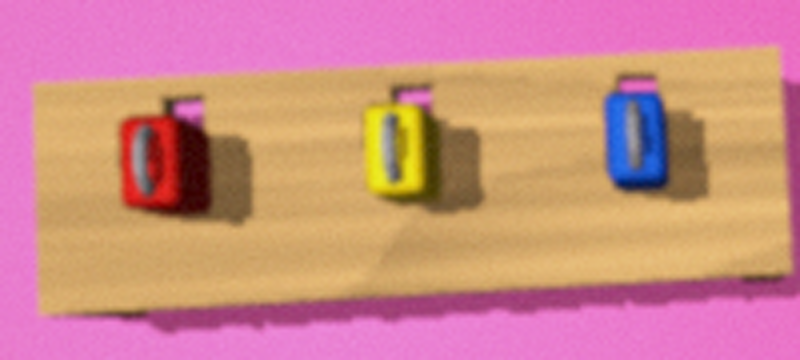

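View pics/c2.png

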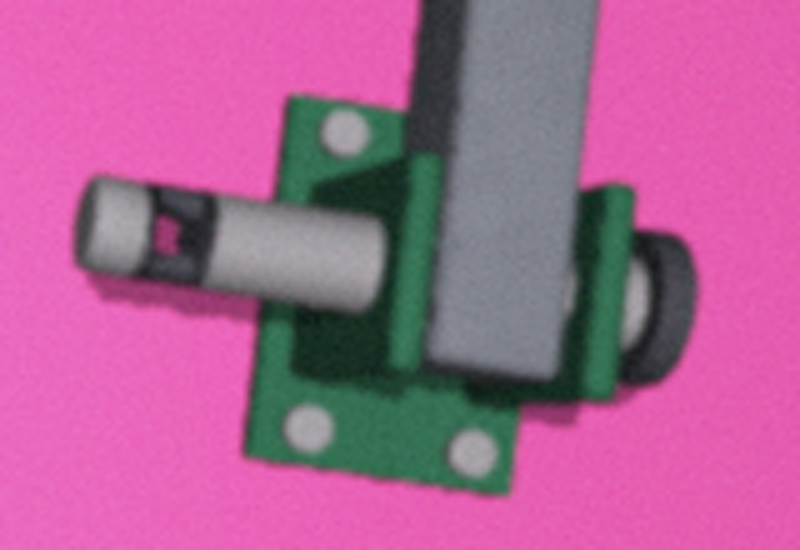

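View pics/c3.png

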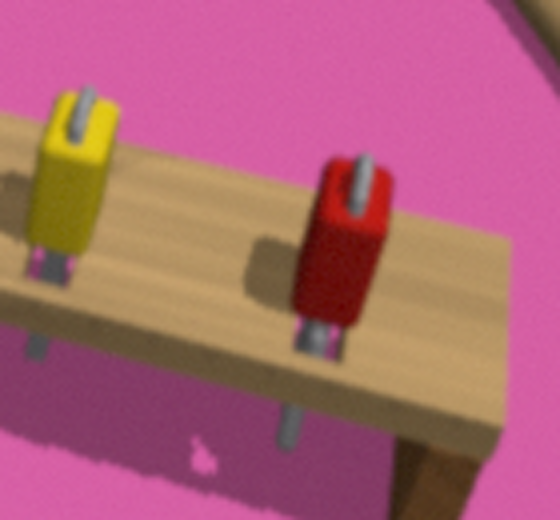

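View pics/c4.png

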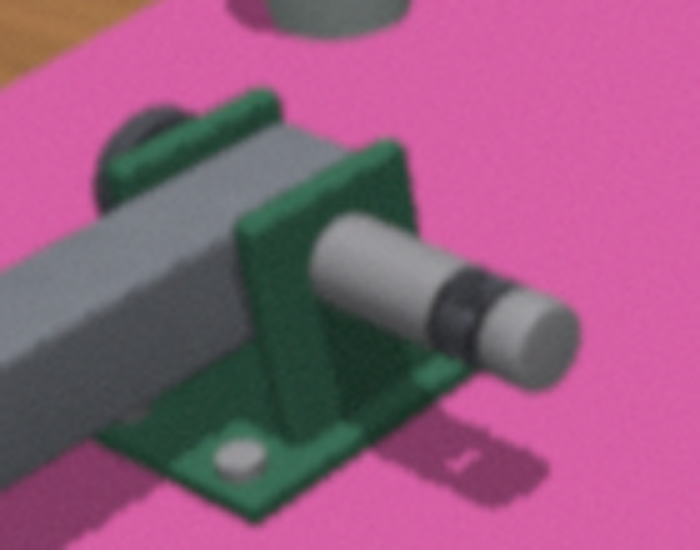

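```bash
python3 - <<'E'
from h import *
from scipy.spatial.transform import Rotation as R
np.set_printoptions(precision=3,suppress=True)
s=env.state();print(s['time_s'],R.from_euler('xyz',s['ee_rot'],degrees=True).as_matrix())
f=cams.grab_frame('wrist');print(ray(f,(320,240)),f['K'][0,0])
t=cams.grab_frame('top')
c=np.array([(33,83),(780,46),(793,272),(40,313)])/4+[120,190]
P=np.array([atz(t,q,75) for q in c]);print(P,P.mean(0))
for a,b in((1,0),(2,3)): d=P[b]-P[a];print('yaw',np.degrees(np.arctan2(-d[0],d[1])))
u=lambda x,y:(400+x/5,190+y/5)
print('end',atz(t,u(95,225),70),'hole',atz(t,u(167,236),75),'band',atz(t,u(183,210),86), [atz(t,u(*q),70) for q in((100,177),(370,215),(100,275),(375,312))])
E
```

```text
1.1 [[ 0.    0.28  0.96]
 [ 0.    0.96 -0.28]
 [-1.    0.    0.  ]]
(array([ 92.819, 572.272, 384.519]), array([ 0.244, -0.057, -0.968])) 399.4565684257065
[[557.786 341.255  75.   ]
 [581.644  52.799  75.   ]
 [492.433  45.406  75.   ]
 [469.161 333.516  75.   ]] [525.256 193.244  75.   ]
yaw 4.728131981585675
yaw 4.618042726333612
end [ 533.715 -115.32    70.   ] hole [ 530.373 -137.247   75.   ] band [ 537.68  -139.071   86.   ] [array([ 549.236, -116.829,   70.   ]), array([ 539.539, -205.025,   70.   ]), array([ 517.699, -117.058,   70.   ]), array([ 508.252, -206.586,   70.   ])]
```

Emit:
arm_command([
  [1,[0,0,45],0],
  [1,[30,-20,90],0],
  [1,[70,-55,120],0],
  [1,[110,-85,120],0],
  [1,[150,-110,120],0],
  [1,[190,-140,120],0],
  [1,[230,-170,120],0],
  [1,[270,-200,120],0],
  [1,[310,-230,120],0],
  [1,[350,-260,120],0],
  [1,[355,-268,120],0],
  [1,[355,-268,120],0],
  [1,[355,-268,120],0],
])

```text
time_s: 2.5
ee_pos: [515.9, 284.0, 314.8]
ee_rot: [166.3, 89.9, 150.0]
force: [-0.4, 0.2, -0.0]
gripper_width: 91.2
```

```bash
python3 - <<'E'
from h import *
from scipy.spatial.transform import Rotation as R
np.set_printoptions(precision=3,suppress=True)
s=env.state();print(s['time_s'],s['ee_pos'],R.from_euler('xyz',s['ee_rot'],degrees=True).as_matrix())
f=cams.grab_frame('wrist');print(ray(f,(320,240)));save(f,'w1')
for o in('red_head','yellow_head'):
  for r in cams.silhouettes(f,o)[:2]: print(o,r['conf'],r['centre'],atz(f,r['centre'],110))
E
```

```text
2.5 [515.857 283.97  314.796] [[-0.001  0.281  0.96 ]
 [ 0.     0.96  -0.281]
 [-1.     0.    -0.001]]
(array([447.856, 304.24 , 504.399]), array([ 0.243, -0.057, -0.968]))
red_head 0.82 [314.4, 215.8] [521.11  282.568 110.   ]
yellow_head 0.88 [236.7, 245.4] [528.334 197.622 110.   ]
```

View pics/w1.png

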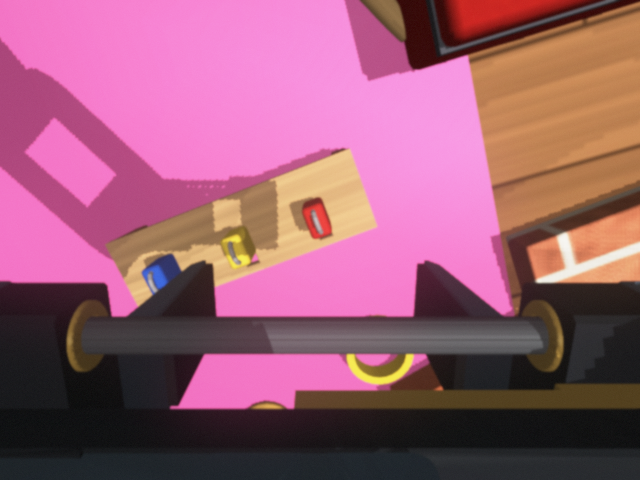

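Emit:
arm_command([
  [1,[2,-1,-15],-0.14],
  [1,[4,-2,-30],-0.28],
  [1,[6,-3,-45],-0.42],
  [1,[6,-3,-60],-0.56],
  [1,[6,-3,-75],-0.7],
  [1,[6,-3,-90],-0.84],
  [1,[6,-3,-100],-0.98],
  [1,[6,-3,-100],-1.12],
  [1,[6,-3,-100],-1.204],
  [1,[6,-3,-100],-1.204],
  [1,[6,-3,-100],-1.204],
])

```text
time_s: 3.75
ee_pos: [521.4, 281.8, 215.3]
ee_rot: [117.2, 90.0, 32.2]
force: [-0.5, -0.5, -0.6]
gripper_width: 91.5
```

```bash
cat > fit.py <<'E'
from h import *
from scipy.optimize import minimize
def headbox(p,yaw,top=23,bot=-23):
    c,s=np.cos(yaw),np.sin(yaw);o=[]
    for x in(-17,17):
        for y in(-11,11):
            for z in(bot,top): o.append([p[0]+c*x-s*y,p[1]+s*x+c*y,p[2]+z])
    return np.array(o)
def fit(obs,p0,yaw,free=3):
    # obs: list of (frame, mask)
    def cost(q):
        pp=np.array([q[0],q[1],q[2] if free>2 else p0[2]]); y=yaw+(q[3] if free>3 else 0)
        e=0
        for f,m in obs:
            h=cv2.convexHull((proj(f,headbox(pp,y))*16).round().astype(np.int32))
            im=np.zeros(m.shape,np.uint8);cv2.fillConvexPoly(im,h,255,cv2.LINE_AA,4)
            im=im/255.;e+=1-np.minimum(im,m).sum()/np.maximum(im,m).sum()
        return e/len(obs)
    n=max(free,2);x0=np.array(list(p0)[:3]+[0.])[:n]
    sx=np.vstack([x0]+[x0+np.eye(n)[i]*(4 if i<3 else .08) for i in range(n)])
    r=minimize(cost,x0,method='Nelder-Mead',options=dict(initial_simplex=sx,xatol=.05,fatol=1e-5))
    return r.x,r.fun
E
python3 - <<'E'
from fit import *
np.set_printoptions(precision=2,suppress=True)
s=env.state();print(s['time_s'],s['ee_pos'],s['ee_rot'],s['qpos'])
F=[cams.grab_frame(n) for n in('scene','top','wrist')]
save(F[2],'w2');save(F[1],'t2')
obs=[]
for f in F:
  r=cams.silhouettes(f,'red_head'); print([(q['conf'],q['centre'],q['region'].sum()) for q in r[:2]])
  if r:obs.append((f,r[0]['region'].astype(float)))
  if r:v=f['img'].copy();v[r[0]['region']]=(v[r[0]['region']]//2+[0,127,0]);x,y=map(int,r[0]['centre']);cv2.imwrite('pics/m%d.png'%len(obs),cv2.resize(v[max(0,y-40):y+40,max(x-40,0):x+40,::-1],None,fx=5,fy=5))
for o in obs: print(fit([o],(522,281,98),np.radians(4.7),2))
print(fit(obs,(522,281,98),np.radians(4.7),4))
E
```

```text
3.75 [521.43 281.77 215.28] [117.24  89.97  32.18] [27.27 19.25 85.29  0.   75.43 22.33]
[(0.93, [472.9, 301.1], np.int64(848))]
[(0.84, [163.5, 231.2], np.int64(540))]
[(0.82, [318.7, 231.8], np.int64(1707))]
(array([528.63, 282.67]), np.float64(0.22908021865286565))
(array([524.15, 281.32]), np.float64(0.18771604865445202))
(array([525.87, 283.62]), np.float64(0.13065403911292883))
(array([525.02, 282.91,  93.05,  -0.08]), np.float64(0.15627142636813193))
```

View pics/w2.png

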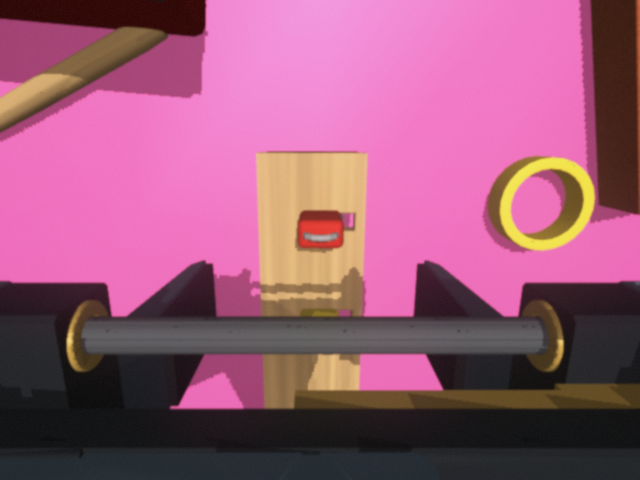

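Emit:
arm_command([
  [1,[3,1.5,-30],0],
  [1,[3,1.5,-60],0],
  [1,[3,1.5,-85],0],
  [0.8,[3,1.5,-105],0],
  [0.6,[3,1.5,-116],0],
  [0.6,[3,1.5,-122],0],
  [0.6,[3,1.5,-122],0],
], grip_force=45)

```text
time_s: 4.75
ee_pos: [525.0, 282.5, 92.8]
ee_rot: [-63.6, 90.0, -148.9]
force: [-0.1, 0.1, 0.2]
gripper_width: 62.1
```

```bash
python3 - <<'E'
from h import *
s=env.state();print(s)
for n in('scene','wrist'): save(cams.grab_frame(n),n+'3')
E
```

```text
{'time_s': 4.75, 'qpos': array([ 2.71756648e+01,  2.47431483e+01,  9.52606755e+01, -1.87956447e-03,
        6.00196500e+01,  2.24230288e+01]), 'qvel': array([-0.05164371, -0.95001228, -1.41055787, -0.05736594,  0.53102259,
       -0.00509589]), 'effort': array([-9.33775969e-03, -4.42491746e+01, -2.05735141e+01,  7.27921491e-02,
       -6.63202233e-02,  2.85931492e-05]), 'ee_pos': array([525.0228407 , 282.45893859,  92.75968494]), 'ee_rot': array([ -63.61039781,   89.97646982, -148.85682224]), 'force': array([-0.06921666,  0.08505085,  0.22227426]), 'torque': array([-0.06679963, -0.0174043 ,  0.01738804]), 'gripper_width': 62.064538323464724}
```

View pics/wrist3.png

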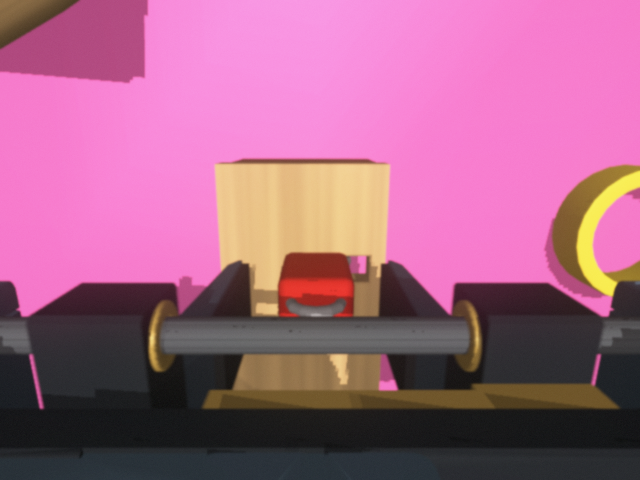

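View pics/scene3.png

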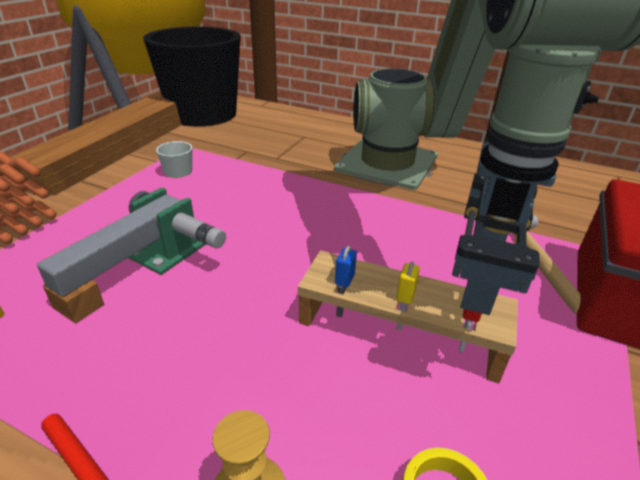

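The wrist picture shows the red head (about 316, 285) centred between the fingers, and the neighbours are clear. I'll close and lift.

Emit:
arm_command([
  [0.2,[0,0,0],0],
  [0.2,[0,0,0],0],
  [0.2,[0,0,0],0],
  [0.2,[0,0,0],0],
  [0.2,[0,0,0],0],
  [0.2,[0,0,10],0],
  [0.2,[0,0,30],0],
  [0.2,[0,0,55],0],
  [0.2,[0,0,85],0],
  [0.2,[0,0,115],0],
  [0.2,[0,0,130],0],
  [0.2,[0,0,130],0],
], grip_force=45)

```text
time_s: 6.05
ee_pos: [526.1, 283.1, 225.9]
ee_rot: [112.7, 89.7, 27.5]
force: [-0.3, 0.1, -1.2]
gripper_width: 33.4
```

```bash
python3 - <<'E'
from h import *
np.set_printoptions(precision=2,suppress=True)
s=env.state();print(s['time_s'],s['ee_pos'],s['force'],s['gripper_width'])
for n in('scene','top','wrist'):
    f=cams.grab_frame(n); save(f,n+'4')
    if n=='scene':
        x,y=map(int,proj(f,s['ee_pos'])[0]); cv2.imwrite('pics/s4c.png',cv2.resize(f['img'][y-70:y+80,x-70:x+70,::-1],None,fx=4,fy=4,interpolation=cv2.INTER_CUBIC)); print(x,y)
E
```

```text
6.05 [526.06 283.09 225.85] [-0.28  0.12 -1.22] 33.36156833483354
500 217
```

View pics/s4c.png

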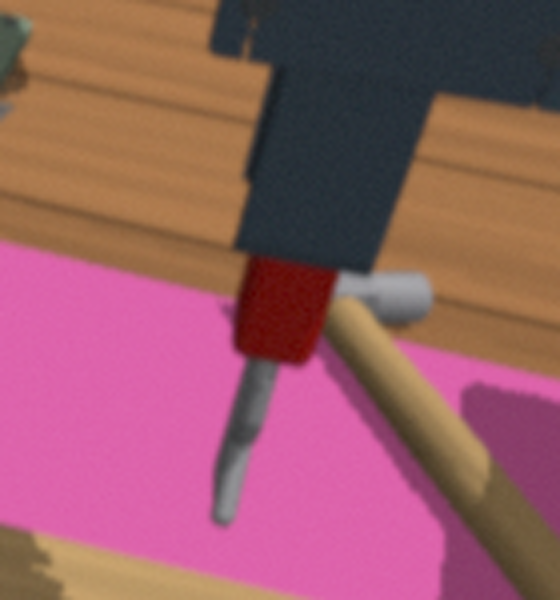

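View pics/wrist4.png

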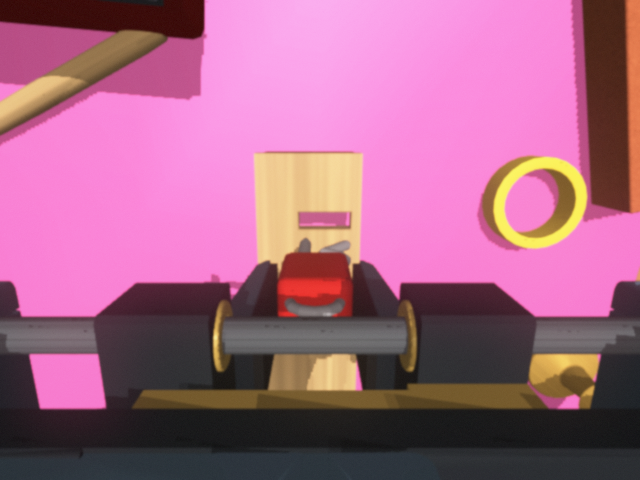

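Emit:
arm_command([
  [0.2,[0,-5,30],0],
  [0.2,[0,-25,45],0],
  [0.2,[1,-60,45],-0.02],
  [0.2,[2,-105,45],-0.04],
  [0.2,[4,-150,45],-0.06],
  [0.2,[6,-195,45],-0.08],
  [0.2,[8,-240,45],-0.1],
  [0.2,[10,-285,45],-0.12],
  [0.2,[12,-330,45],-0.15],
  [0.2,[13,-370,40],-0.17],
  [0.2,[13,-400,20],-0.19],
  [0.2,[13,-418,5],-0.19],
  [0.2,[13,-423,2],-0.19],
  [0.2,[13,-423,2],-0.19],
  [0.2,[13,-423,2],-0.19],
])

```text
time_s: 7.7
ee_pos: [538.3, -139.6, 225.2]
ee_rot: [158.6, 90.0, 62.5]
force: [1.1, 0.0, -1.8]
gripper_width: 33.7
```

```bash
python3 - <<'E'
from h import *
np.set_printoptions(precision=2,suppress=True)
s=env.state();print(s['time_s'],s['ee_pos'],s['ee_rot'],s['force'],s['gripper_width'])
for n in('scene','top','wrist'):
    f=cams.grab_frame(n); save(f,n+'5'); p=proj(f,s['ee_pos'])[0];print(n,p)
    if n!='top':
        if n=='wrist': x0,y0,w=240,180,160
        else: x0,y0,w=100,120,160
        cv2.imwrite('pics/%s5c.png'%n,cv2.resize(f['img'][y0:y0+120,x0:x0+w,::-1],None,fx=5,fy=5,interpolation=cv2.INTER_CUBIC))
    np.savez(f'f5_{n}.npz',K=f['K'],rvec=f['rvec'],tvec=f['tvec'])
E
```

```text
7.7 [ 538.26 -139.56  225.21] [158.6   89.96  62.51] [ 1.14  0.05 -1.82] 33.651571194992236
scene [190.55 146.75]
top [469.64 220.91]
wrist [314.6  282.49]
```

View pics/wrist5.png

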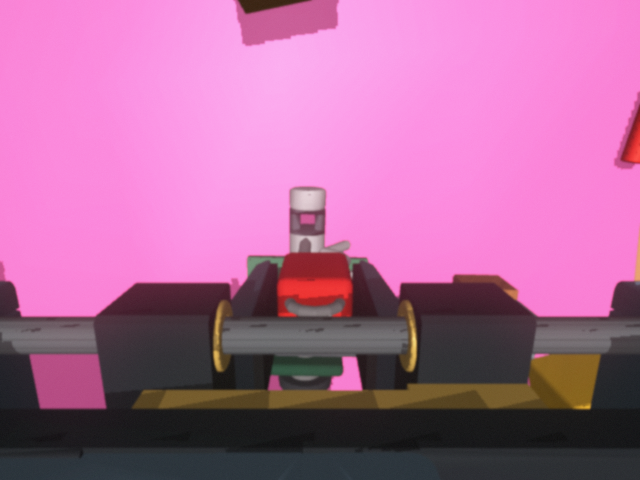

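View pics/wrist5c.png

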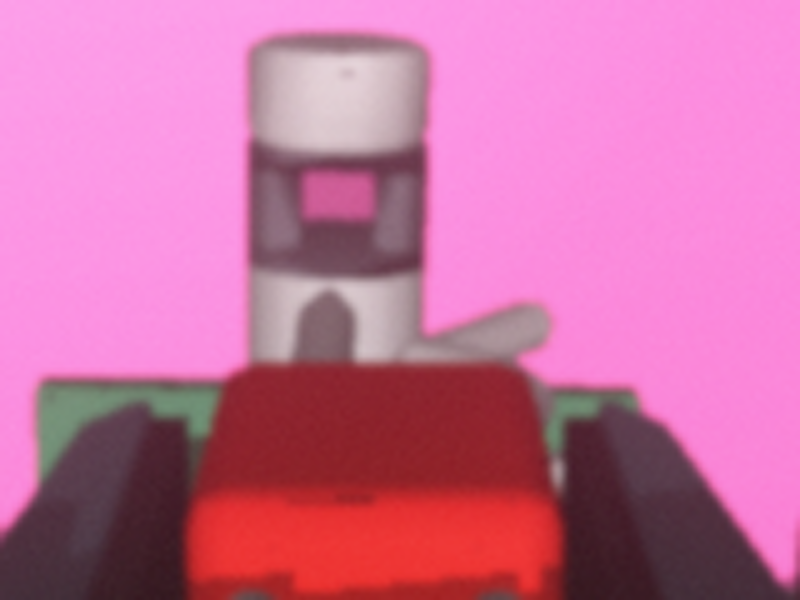

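View pics/scene5c.png

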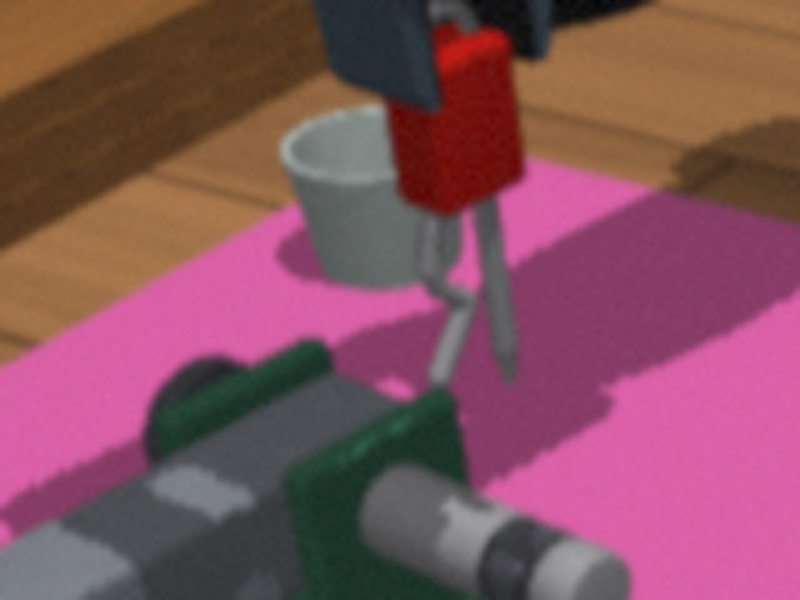

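```bash
python3 - <<'E'
from h import *
np.set_printoptions(precision=2,suppress=True)
f=dict(np.load('f5_wrist.npz')); s=env.state()['ee_pos'];print(s)
u=lambda x,y,x0=240,y0=180:(x0+x/5,y0+y/5)
for n,q,z in(('mid',(338,214),86),('bandfar',(338,155),86),('bandnear',(338,273),86),('endtop',(340,52),86),('pinL',(249,100),72),('pinR',(428,100),72),('pinL',(250,330),72),('pinR',(421,330),72),('tip',(328,292),s[2]-82.8),('tip5',(328,292),s[2]-77.8)): print(n,atz(f,u(*q),z))
t=dict(np.load('f5_top.npz'));sc=dict(np.load('f5_scene.npz'))
# scene tip
print('tip tri',tri([(sc,u(511,381,100,120)),(f,u(328,290))]))
h=lambda x,y:(400+x/5,190+y/5)
for n,q in(('mid',(183,213)),('L',(152,205)),('R',(215,215))): print('top',n,atz(t,h(*q),86))
# predicted tip, assuming head at TCP
a=np.radians(-6.1);print('pred tip',s+[-7*np.cos(a),-7*np.sin(a),-82.8])
E
```

```text
[ 538.48 -139.5   225.8 ]
mid [ 532.58 -137.91   86.  ]
bandfar [ 533.68 -127.89   86.  ]
bandnear [ 531.46 -148.08   86.  ]
endtop [ 535.9 -110.8   86. ]
pinL [ 518.92 -119.21   72.  ]
pinR [ 549.72 -122.47   72.  ]
pinL [ 514.1  -160.21   72.  ]
pinR [ 544.42 -163.42   72.  ]
tip [ 532.22 -136.88  143.  ]
tip5 [ 532.47 -135.63  148.  ]
tip tri [ 532.18 -136.86  141.83]
top mid [ 536.73 -139.07   86.  ]
top L [ 538.97 -129.2    86.  ]
top R [ 536.4  -149.27   86.  ]
pred tip [ 531.52 -138.75  143.  ]
```

View pics/top5.png

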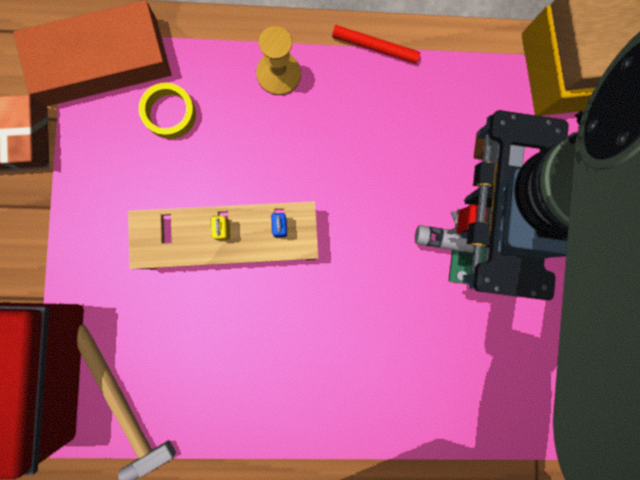

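Emit:
arm_command([
  [0.2,[0,-1,-12],0],
  [0.2,[0,-1,-28],0],
  [0.2,[0,-1,-40],0],
  [0.2,[0,-1,-46],0],
  [0.2,[0,-1,-46],0],
  [0.2,[0,-1,-46],0],
  [0.2,[0,-1,-46],0],
])

```text
time_s: 8.55
ee_pos: [538.5, -141.6, 179.7]
ee_rot: [80.3, 89.9, -15.8]
force: [-0.3, -0.0, -1.2]
gripper_width: 33.3
```

```bash
python3 - <<'E'
from h import *
np.set_printoptions(precision=2,suppress=True)
s=env.state();print(s['time_s'],s['ee_pos'],s['ee_rot'],s['force'],s['gripper_width'])
for n in('scene','wrist'):
    f=cams.grab_frame(n); save(f,n+'6')
    x0,y0=(240,180) if n=='wrist' else (110,150)
    cv2.imwrite('pics/%s6c.png'%n,cv2.resize(f['img'][y0:y0+120,x0:x0+160,::-1],None,fx=5,fy=5,interpolation=cv2.INTER_CUBIC))
    np.savez(f'f6_{n}.npz',K=f['K'],rvec=f['rvec'],tvec=f['tvec'])
E
```

```text
8.55 [ 538.51 -141.63  179.68] [ 80.33  89.91 -15.8 ] [-0.34 -0.01 -1.2 ] 33.28443555787369
```

View pics/wrist6c.png

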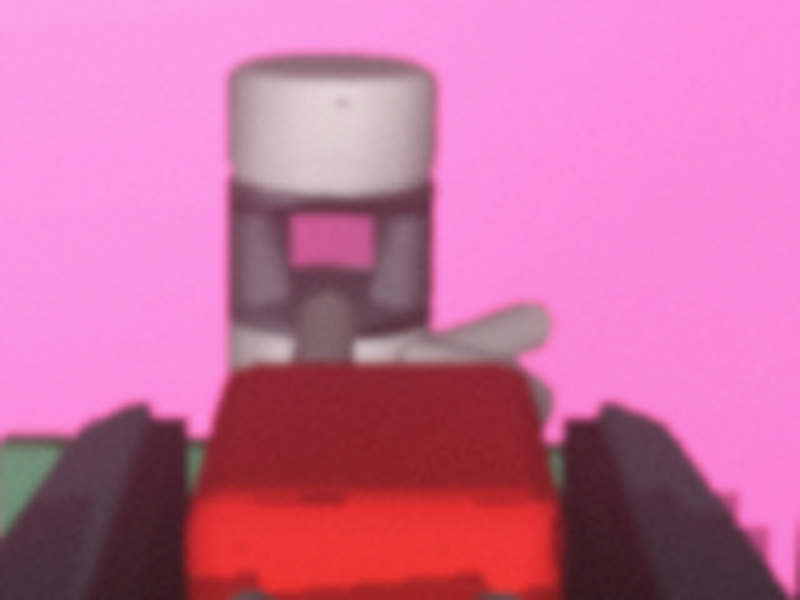

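View pics/scene6c.png

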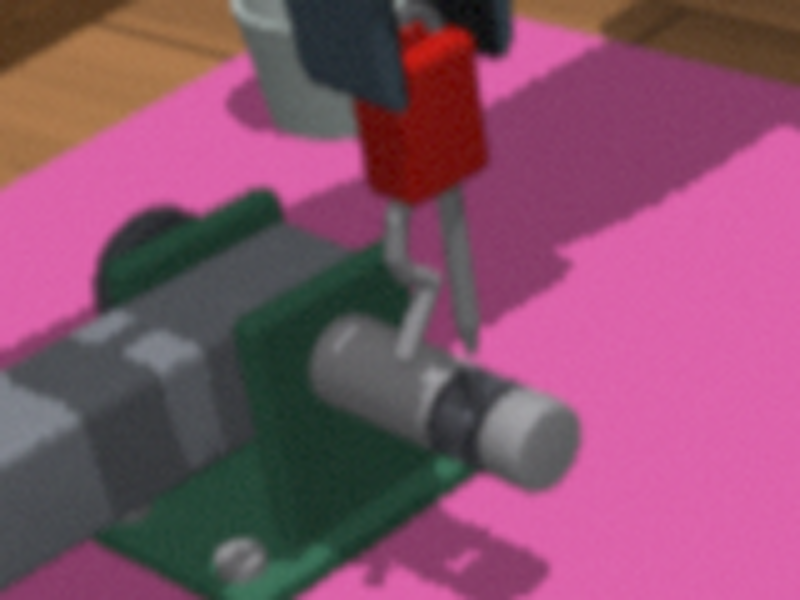

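```bash
python3 - <<'E'
from h import *
np.set_printoptions(precision=2,suppress=True)
f=dict(np.load('f6_wrist.npz')); sc=dict(np.load('f6_scene.npz'));s=env.state();print(s['ee_pos'],s['ee_rot'])
u=lambda x,y,x0=240,y0=180:(x0+x/5,y0+y/5)
for n,q,z in(('mid',(332,268),86),('bandfar',(332,198),86),('bandnear',(332,335),86),('pinL',(231,130),72),('pinR',(434,130),72),('tip',(327,291),s['ee_pos'][2]-82.8)): print(n,atz(f,u(*q),z))
print('tip tri',tri([(sc,u(472,350,110,150)),(f,u(327,291))]))
E
```

```text
[ 538.39 -141.61  179.6 ] [ 82.    89.92 -14.14]
mid [ 532.65 -138.31   86.  ]
bandfar [ 533.81 -127.97   86.  ]
bandnear [ 531.51 -148.4    86.  ]
pinL [ 519.28 -118.82   72.  ]
pinR [ 549.64 -122.08   72.  ]
tip [ 532.07 -138.96   96.8 ]
tip tri [ 532.25 -139.02   97.48]
```

Emit:
arm_command([
  [0.2,[0.4,0.7,-5],0],
  [0.2,[0.4,0.7,-12],0],
  [0.2,[0.4,0.7,-19],0],
  [0.2,[0.4,0.7,-26],0],
  [0.2,[0.4,0.7,-33],0],
  [0.2,[0.4,0.7,-38],0],
  [0.2,[0.4,0.7,-38],0],
], grip_force=55)

```text
time_s: 9.35
ee_pos: [537.9, -140.6, 140.0]
ee_rot: [-100.2, 89.9, 163.7]
force: [-0.0, 0.1, -1.5]
gripper_width: 33.2
```

```bash
python3 - <<'E'
from h import *
np.set_printoptions(precision=2,suppress=True)
s=env.state();print(s['time_s'],s['ee_pos'],s['ee_rot'],s['force'],s['torque'],s['gripper_width'])
f=cams.grab_frame('scene');x0,y0=(110,150)
cv2.imwrite('pics/s7c.png',cv2.resize(f['img'][y0:y0+120,x0:x0+160,::-1],None,fx=5,fy=5,interpolation=cv2.INTER_CUBIC))
E
```

```text
9.35 [ 537.86 -140.64  139.96] [-100.19   89.9   163.68] [-0.05  0.06 -1.47] [-0.07  0.07 -0.01] 33.172328808840795
```

View pics/s7c.png

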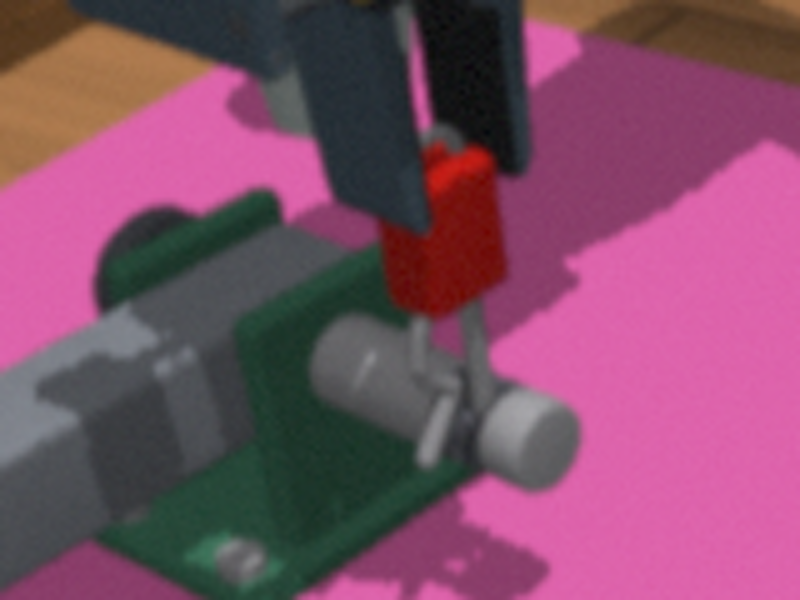

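The leg is in the hole and the bow is outside the pin, with almost no force. I'll push it home.

Emit:
arm_command([
  [0.2,[0,0,-4],0],
  [0.2,[0,0,-8],0],
  [0.2,[0,0,-12],0],
  [0.2,[0,0,-16],0],
  [0.2,[0,0,-20],0],
  [0.2,[0,0,-24],0],
  [0.2,[0,0,-28],0],
  [0.2,[0,0,-31],0],
  [0.2,[0,0,-34],0],
  [0.2,[0,0,-36],0],
  [0.2,[0,0,-36],0],
  [0.2,[0,0,-36],0],
])

```text
time_s: 10.6
ee_pos: [537.0, -140.5, 104.5]
ee_rot: [-95.4, 89.8, 168.5]
force: [-0.9, 1.0, -1.8]
gripper_width: 33.1
```

```bash
python3 - <<'E'
from h import *
np.set_printoptions(precision=2,suppress=True)
s=env.state();print(s['time_s'],s['ee_pos'],s['ee_rot'],s['force'],s['torque'],s['gripper_width'])
f=cams.grab_frame('scene');x0,y0=(110,150)
cv2.imwrite('pics/s8c.png',cv2.resize(f['img'][y0:y0+120,x0:x0+160,::-1],None,fx=5,fy=5,interpolation=cv2.INTER_CUBIC))
a=np.radians(-6.1);print(proj(f,s['ee_pos']+[0,0,5.2-23]),)
E
```

```text
10.6 [ 537.04 -140.5   104.48] [-95.42  89.83 168.45] [-0.86  0.96 -1.76] [-0.15 -0.01  0.01] 33.115539595716854
[[202.81 226.86]]
```

View pics/s8c.png

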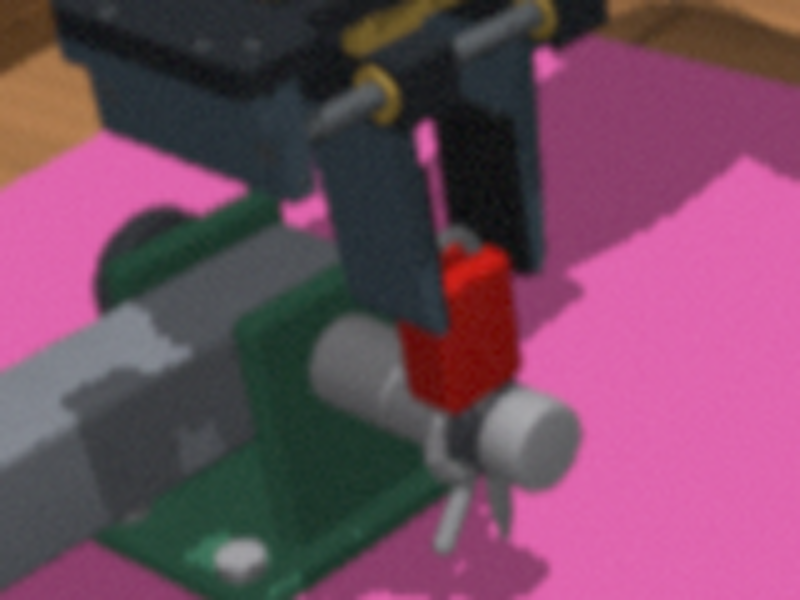

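Emit:
arm_command([
  [0.2,[0,0,-1],0],
  [0.2,[0,0,-2],0],
  [0.2,[0,0,-3],0],
  [0.2,[0,0,-3],0],
])

```text
time_s: 11.05
ee_pos: [538.0, -140.6, 103.6]
ee_rot: [-144.5, 90.0, 119.4]
force: [-2.8, 1.8, 9.2]
gripper_width: 33.1
```

Contact at 9 N upward means the head is seated. I'll release and retreat.

Emit:
arm_command([
  [0.2,[0,0,2],0],
  [0.7,[0,0,2],0],
  [0.8,[0,0,2],0],
  [0.8,[0,0,2],0],
  [0.8,[0,0,2],0],
  [0.8,[0,0,8],0],
  [0.8,[0,0,25],0],
  [0.8,[0,0,60],0],
  [0.8,[0,0,100],0],
  [0.8,[0,0,130],0],
  [0.8,[-20,40,150],0],
  [0.8,[-40,80,150],0],
  [0.8,[-40,80,150],0],
])

```text
time_s: 12.35
ee_pos: [496.5, -57.4, 253.6]
ee_rot: [149.7, 89.9, 53.8]
force: [0.9, -0.8, -0.6]
gripper_width: 73.0
```

```bash
python3 - <<'E'
from fit import *
np.set_printoptions(precision=2,suppress=True)
s=env.state();print(s['time_s'],s['ee_pos'],s['force'],s['gripper_width'])
f=cams.grab_frame('scene');x0,y0=(110,150);save(f,'s9')
cv2.imwrite('pics/s9c.png',cv2.resize(f['img'][y0:y0+120,x0:x0+160,::-1],None,fx=5,fy=5,interpolation=cv2.INTER_CUBIC))
t=cams.grab_frame('top');save(t,'t9');w=cams.grab_frame('wrist');save(w,'w9')
obs=[(q,r[0]['region'].astype(float)) for q in(f,t,w) if (r:=cams.silhouettes(q,'red_head'))]
print(len(obs),fit(obs,(539,-140,110),np.radians(-6.1),4))
for n in('yellow_head','blue_head'): print(n,[(r[0]['conf'],r[0]['centre']) for q in(f,t) if (r:=cams.silhouettes(q,n))])
E
```

```text
12.35 [496.46 -57.43 253.63] [ 0.88 -0.82 -0.64] 72.96892862354072
2 (array([ 540.53, -139.32,  107.48,    0.31]), np.float64(0.3129464040257985))
yellow_head [(0.96, [407.9, 285.1]), (0.72, [219.7, 228.1])]
blue_head [(0.58, [346.9, 268.4]), (0.84, [281.4, 224.0])]
```

View pics/s9c.png

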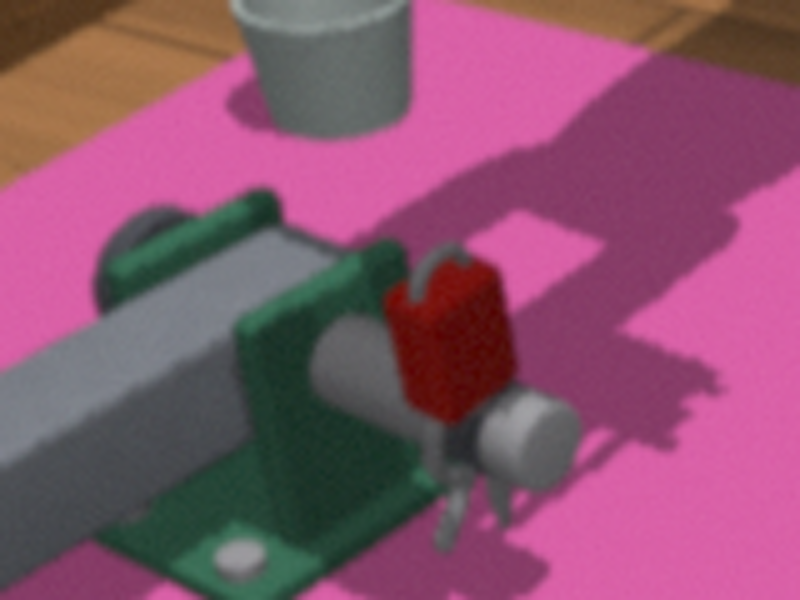

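View pics/w9.png

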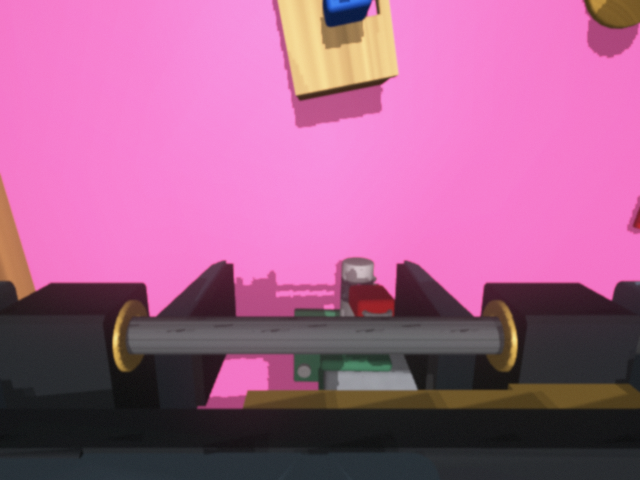

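```bash
python3 - <<'E'
from fit import *
np.set_printoptions(precision=2,suppress=True)
f=cams.grab_frame('scene');t=cams.grab_frame('top');w=cams.grab_frame('wrist')
def red(q,box):
    i=q['img'].astype(int);m=(i[...,0]>70)&(i[...,1]<60)&(i[...,2]<70)
    k=np.zeros_like(m);x0,y0,x1,y1=box;k[y0:y1,x0:x1]=1
    return (m&k).astype(float)
O=[]
for q,b,n in((f,(170,185,230,250),'f'),(t,(415,200,490,260),'t'),(w,(335,270,410,345),'w')):
    m=red(q,b);O.append((q,m));print(n,m.sum(), np.argwhere(m).mean(0)[::-1])
    x0,y0,x1,y1=b;im=q['img'][y0-10:y1+10,x0-10:x1+10,::-1]
    cv2.imwrite('pics/z%s.png'%n,cv2.resize(im,None,fx=6,fy=6,interpolation=cv2.INTER_CUBIC))
for y0 in(-30,-6,20): print([fit(o,(539,-140,110),np.radians(y0),4) for o in(O[:1],O[:2])])
E
python3 -c "
import cv2,numpy as np
a=[cv2.imread('pics/z%s.png'%c) for c in 'ft']
h=max(x.shape[0] for x in a);print([x.shape for x in a])
cv2.imwrite('pics/z.png',np.hstack([cv2.copyMakeBorder(x,0,h-x.shape[0],0,0,0) for x in a])[:600,:])"
```

```text
f 645.0 [199.97 217.54]
t 9.0 [422.22 228.  ]
w 1403.0 [370.72 296.56]
[(array([ 469.54, -203.87,   47.33,   -0.6 ]), np.float64(0.15604256606263922)), (array([ 469.54, -203.87,   47.33,   -0.6 ]), np.float64(0.5780212830313196))]
[(array([ 538.52, -141.74,  105.63,    0.39]), np.float64(0.21203200998118799)), (array([ 538.52, -141.74,  105.63,    0.39]), np.float64(0.606016004990594))]
[(array([ 540.27, -140.16,  106.99,   -0.06]), np.float64(0.2158241289359103)), (array([ 540.27, -140.16,  106.99,   -0.06]), np.float64(0.6079120644679552))]
[(510, 480, 3), (480, 570, 3)]
```

View pics/zf.png

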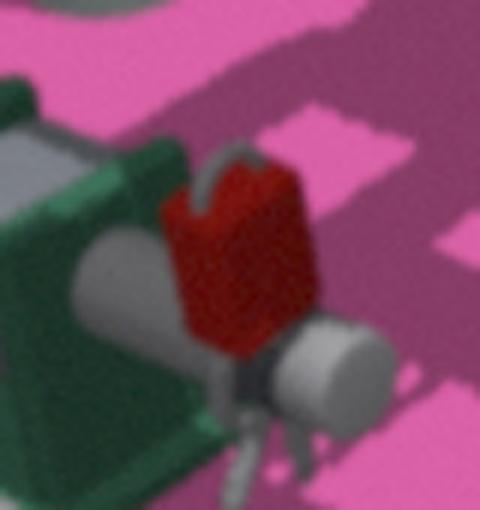

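View pics/zt.png

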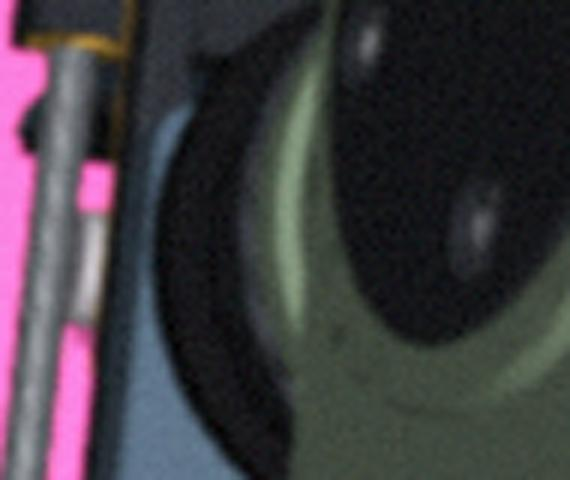

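View pics/zw.png

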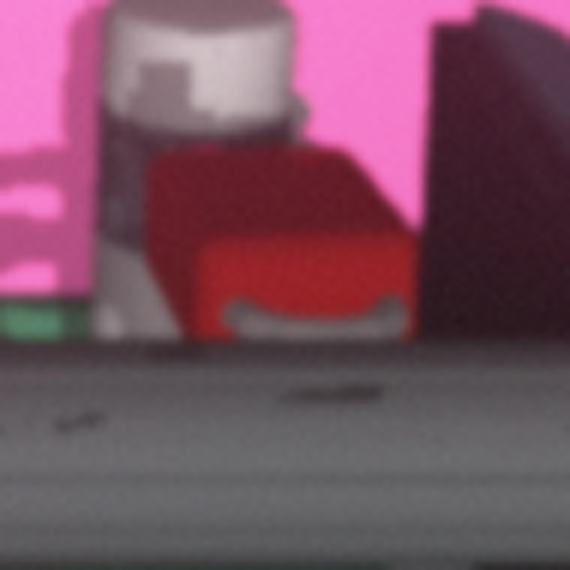

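Emit:
arm_command([
  [0.8,[-20,45,0],0],
  [0.8,[-45,85,0],0],
  [0.8,[-70,125,0],0],
  [0.8,[-95,165,0],0],
  [0.8,[-95,165,0],0],
  [0.8,[-95,165,0],0],
])

```text
time_s: 13.6
ee_pos: [403.3, 104.8, 252.3]
ee_rot: [80.4, 89.9, -15.6]
force: [0.2, 0.7, -0.8]
gripper_width: 72.7
```

```bash
python3 - <<'E'
from fit import *
np.set_printoptions(precision=2,suppress=True)
f=cams.grab_frame('scene');t=cams.grab_frame('top');save(t,'t10')
def red(q,box):
    i=q['img'].astype(int);m=(i[...,0]>60)&(i[...,0]>2.2*i[...,1])&(i[...,0]>2.5*i[...,2])
    k=np.zeros_like(m);x0,y0,x1,y1=box;k[y0:y1,x0:x1]=1
    return (m&k).astype(float)
O=[]
for q,b,n in((f,(170,185,230,250),'f'),(t,(415,195,490,265),'t')):
    m=red(q,b);O.append((q,m));print(n,m.sum())
    x0,y0,x1,y1=b;im=q['img'][y0-10:y1+10,x0-10:x1+10,::-1]
    cv2.imwrite('pics/z%s.png'%n,cv2.resize(im,None,fx=6,fy=6,interpolation=cv2.INTER_CUBIC))
from scipy.spatial.transform import Rotation as R
def fit6(O):
    B=headbox((0,0,0),0)
    def cost(q):
        X=R.from_rotvec(q[3:]).apply(B)+q[:3];e=0
        for f,m in O:
            h=cv2.convexHull((proj(f,X)*16).round().astype(np.int32));im=np.zeros(m.shape,np.uint8);cv2.fillConvexPoly(im,h,255,cv2.LINE_AA,4);im=im/255.
            e+=1-np.minimum(im,m).sum()/np.maximum(im,m).sum()
        return e/len(O)+ .02*((q[3]/.2)**2+(q[4]/.2)**2+(q[5]/.3)**2)
    best=None
    for y in(-.4,-.1,.2):
        x0=np.array([539,-140,110,0,0,y]);sx=np.vstack([x0]+[x0+np.eye(6)[i]*(4 if i<3 else .1) for i in range(6)])
        r=minimize(cost,x0,method='Nelder-Mead',options=dict(initial_simplex=sx,maxiter=3000))
        print(r.x,r.fun, 'leg',R.from_rotvec(r.x[3:]).apply([-7,0,-40])+r.x[:3])
fit6(O)
for n in('yellow_head','blue_head'): print(n,tri([(q,cams.silhouettes(q,n)[0]['centre']) for q in(f,t)]))
E
```

```text
f 586.0
t 383.0
[ 540.9  -140.65  103.86   -0.17   -0.03   -0.03] 0.3050601429117473 leg [ 535.03 -147.25   64.22]
[ 540.44 -138.56  110.57   -0.16   -0.04    0.01] 0.3124491341417715 leg [ 535.22 -145.06   70.82]
[ 540.38 -138.81  110.14   -0.17   -0.04    0.01] 0.3101200109225364 leg [ 535.15 -145.49   70.43]
yellow_head [533.13 197.95  96.7 ]Traceback (most recent call last):
  File "<stdin>", line 28, in <module>
IndexError: list index out of range
```

View pics/zt.png

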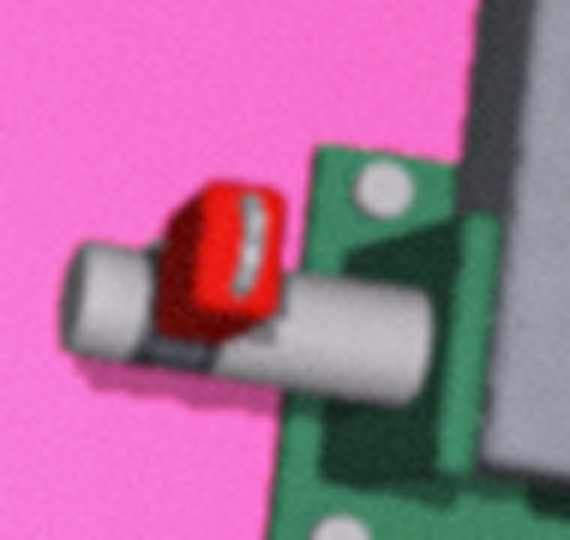

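View pics/zf.png

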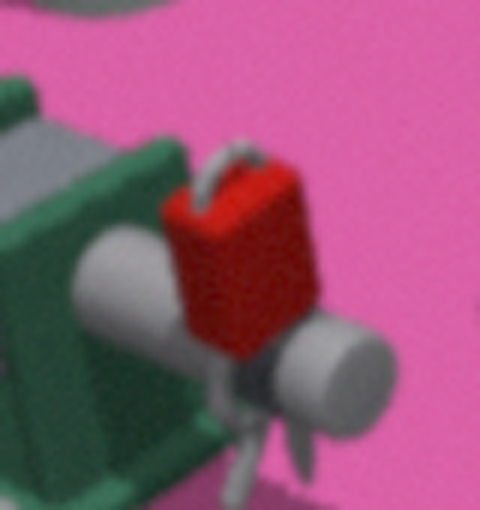

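```bash
python3 - <<'E'
from h import *
np.set_printoptions(precision=1,suppress=True)
t=cams.grab_frame('top');f=cams.grab_frame('scene');s=env.state();print(s['time_s'],s['force'],s['gripper_width'])
u=lambda x,y:(405+x/6,185+y/6)
v=lambda x,y:(160+x/6,175+y/6)
c=atz(t,u(241,252),132.5);print('headtop top-cam',c)
print('tri top face',tri([(t,u(241,252)),(f,v(233,197))]))
# leg tip in scene, assuming z
for z in(18,22,26): print('tip',z,atz(f,v(305,480),z))
print('upright pred',proj(f,[532.6,-138.2,22])[0],v(305,480))
for q,n in((t,'top'),(f,'scene')):
  r=cams.silhouettes(q,'blue_head');print(n,[(a['conf'],np.array(a['centre'])) for a in r[:1]])
E
```

```text
14.0 [-0.2  0.  -0.2] 73.14156544816984
headtop top-cam [ 540.5 -137.8  132.5]
tri top face [ 541.1 -139.7  125.1]
tip 18 [ 522.5 -145.2   18. ]
tip 22 [ 526.5 -141.7   22. ]
tip 26 [ 530.5 -138.2   26. ]
upright pred [210.3 257.5] (210.83333333333334, 255.0)
top [(0.67, array([279.9, 226.1]))]
scene [(0.86, array([343.1, 267.8]))]
```

```bash
python3 -c "
from workcell import env
print(env.job_done(), env.state()['time_s'])"
```

```text
the job is handed in; nothing more can be done
the job is handed in; nothing more can be done
```

I took the red cotter out of the rack and pushed its leg down through the cross hole, with the bow outside the pin. I then released it, moved the arm clear, and handed the job in shortly after 14 s. No verdict was reported.

**Seating:** The push ended with almost no force, which fits the bow having snapped under the pin. A further 3 mm of travel met 9 N as the head sat down. I did not measure the bow's opening directly; the last scene picture shows it under the pin.

**Position:**
- **Good agreement:** The top-face centre, at (540.5, −137.8) mm from the top camera, is where an upright, seated head would put it. The leg tip is within about 3 pixels of its predicted spot.
- **Disagreement:** A rougher silhouette fit put the head leaning about 0.17 rad. I did not resolve this, but it is under the 0.4 rad limit.

**Other cotters:** The yellow and blue cotters still hang in the rack, with only a few pixels of detection scatter. One blue detection dropped out, then came back on the next look.

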